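Start the tool rest's knob screw in its hardwood mount

ROBOT

A 6-joint arm with a two-finger parallel gripper is mounted at the origin on the work surface. World frame = base frame: x ahead of the robot, y to its left, z up, the work surface at z = 0. Lengths are in m, angles in degrees, forces in N, time in s.
With the tool pointing down it reaches from about 0.35 to 0.875 m from the base axis. Payload 4.2 kg.
Tool frame: the origin (TCP) lies midway between the tips of the shut fingers; the grasp point (between the pads) lies 19 mm behind it; z points along the fingers, y is the line along which they close (so a half turn about z gives the same grasp; the last joint's range is limited). The gripper opens to 87 mm and grips with 3 to 60 N. Pads are 19 mm wide; open, the fingers measure 117 mm over their backs; the gripper's body (75 mm by 190 mm) begins 51 mm behind the grasp point.
Start: joints at [85.119, 22.042, 0.453, 0, -68.411, -14.817], TCP at [0.211, 0.588, 0.223] pointing down, gripper open.
Joint ranges: [-179.83, 179.83], [-69.29, 118.12], [-61.27, 80.66], [-181.25, 117.63], [-171.15, -9.14], [-177.46, 177.46]. Speed limits (degrees/s): [159.86, 159.86, 180, 180, 180, 180].

INTERFACE

Orientations are given as a 3x3 rotation matrix whose columns are the frame's x, y, z axes.
In Python, from station import sense, capture, finish_job, silhouettes, landmark_of gives the robot as it stands.
- The arm moves only by the tool step_arm, never from a script. Its arguments are lists of equal length, an entry for each row: "linear": the shift along the tool's x, y, z in mm, a list of three; "delta_rot": the turn, a rotation vector about the tool's x, y, z in rad, a list of three; "grip": the finger opening in mm, from 0 to 87. A call has 1 to 10 rows; each row shifts and turns the commanded pose from where the row before left it, along the tool's axes as they then stand; what a row does not reach is not made up. A row lasts 1/8 s, in which the tool goes at most 62.5 mm and 10.7 degrees, less where a joint would pass 70% of its speed; a pose out of reach is approached as far as the arm can. A call with a gripper value outside its range is refused whole. The fingers move at their own pace and stop on an object; the grip force is fixed at half the most. Time passes only in rows, so rows that do not move let the fingers close. It gives the time, the measured TCP pose, the force, the opening and the grip force at its end, in the units of the state.
- sense(): the state, without advancing time (a new reading comes with each control period).
- capture(name): name is "scene" or "top"; returns a dict with "img" (400x640x3 uint8, red, green, blue), "fx", "fy", "cx", "cy" (pixels), "world_to_cam" (4x4, takes a point from world to camera coordinates). Camera axes: x right, y up, looking along -z (the intrinsics and any distortion apply to the point x, -y, -z); pixel columns grow to the right and rows downward; lengths in m; the calibration is good to about 2 mm. A picture is of the moment at which its call begins. There is no depth.
- finish_job(): hands the job in; it is judged then, once.
Trained networks look in the newest picture that a camera, given by its name, has taken for a name from the list of things; names that differ only in an ending like _2 or _b are one class to them, and where a whole thing is asked for, a point or a joint stands for the part that bears it (a point fixed in the world has none). Each returns a list of dicts, best first, with "score" (0 to 1); they miss things now and then, are a little off and sometimes report something else, mostly with a low value. They report only what shows in the picture. A call takes as long as a camera call.
- silhouettes(camera, label): "mask" (400x640 bool, what is visible of it) and "point" ([column, row] in pixels, amid what is visible of it).
- landmark_of(camera, label): "point" ([column, row] in pixels: a listed point, or the origin of a listed thing).
The state is a dict: "time_s": time; "joints": joint angles; "joint_velocities": joint speeds; "effort": joint torques, N m; "tcp_pos": TCP position; "ee_rot": TCP orientation; "wrist_force": force on the tool from outside, world axes, zero at the start; "moment": the same for the moment, N m; "gripper_width": opening from 0.0 (shut) to 1.0 (fully open); "gripper_force": force on a finger pad.
Only numpy, scipy, OpenCV 4.12 (cv2) and the standard library are available. Lean on these libraries where they do the work, as an engineer would, in place of code of your own. Each camera call takes 0.05 s, during which the arm holds its last target. There are 200 camera calls.

TASK

Fix the grinder's tool-rest plate to its wooden mount with the orange knob screw: take the screw out of the slanted holder, stand it in the hole in the steel plate and let go of it. Then take it by the knob from above and, pressing down firmly so that it bites, turn it clockwise until its flange is down on the plate, a gap of a millimetre or so being good enough; let go, and leave the other things on the bench where they are.

Things in the scene. Friction and masses are not known exactly. Their poses are not given: they have to be found in the camera images.
- screw_knob (a point): centre of the screw's round orange knob (32 mm diameter, 26 mm high, white mark on top); z: the screw's axis, from tip to knob. From here along the axis: knob -13 to +13 mm, then a 14 mm diameter neck, a steel flange (24 mm diameter, 6 mm thick) with its underside at -33 mm, and a 12 mm self-tapping shank to the tip at -61 mm, its last 5 mm tapered to a blunt end. 0.05 to 0.1 kg
- screw_flange (a point): centre of the underside of the screw's flange, the face that comes down on the plate, 28 mm above the tip; same axes as the knob. At the start it lies against the holder's mouth, the shank in the bore, the screw leaning 30 degrees from vertical, away from the robot
- screw_tip (a point): the blunt tip end of the screw's shank, on its axis; same axes as the knob
- screw: the same knob screw as a whole: origin at its tip end, z along its axis towards the knob
- holder_mouth (a point): centre of the mouth of the slanted holder's 13.5 mm bore, 55 mm above the table. Holder: red block 30 x 30 x 30 mm on a green base 120 x 75 x 8 mm, fixed. Axes: z up, x level, to the side the screw leans to; the bore runs out along (sin 30 deg, 0, cos 30 deg). Pull the screw at least 30 mm along it. 25 mm below the knob's centre the holder is only 30 mm wide, room for fingers on both sides
- mount: hardwood mount 160 x 80 x 56 mm, fixed, with a 140 x 70 x 4 mm steel plate on top; origin on the table below the hole, z up; wood x from -60 to +100 mm, plate x from -50 to +90 mm, y to +-35 mm. At x = 84 mm an aluminium arm: two upright strips, 54 mm wide over both, up to 57 mm above the plate. All else near the hole is flat
- hole (a point): centre of the 13 mm vertical hole at the plate's top face, 60 mm above the table; z up. At first 23.5 mm deep: a screw stood in it stays, leaning a few degrees at most, flange 4.5 mm above the plate. The bottom is springy (30 N per mm) and is cut only when the screw is pressed down with 12 to 20 N while turned clockwise seen from above. Pressed with a few N it only slips round; only pushed, it goes no deeper
- thread (a joint): how far the thread has been cut, rad (0 at first, end stop 6.4; 0.95 mm deeper per rad; about 3.5 to 4 when the flange is down on the plate). It grows only while the screw bites and never runs back by itself, so a standstill while turning shows slipping. Knob may be let go, taken again and turned on as often as needed
- wheel: grey spare grinding wheel lying flat, 140 mm across, 25 mm high, 24 mm bore; origin centre of underside; to be left alone
- bottle: clear water bottle with blue cap and band, 64 mm across, 200 mm high; origin centre of underside; to be left alone
- jar: amber glass jar with steel lid, 70 mm across, 80 mm high; origin centre of underside; to be left alone
- wrench: steel wrench lying on the table, 180 mm long along its x; to be left alone
- collar: brass collar lying flat, 40 mm across, 18 mm high; origin centre of underside; to be left alone
- strap: aluminium angle strap 110 x 25 mm, 35 mm high at its bent end (+x); origin centre of underside; to be left alone
- block: pale wooden block 70 x 50 x 30 mm; origin centre of underside; to be left alone

How it is judged (in metres and radians):
On the way, in this order (a step that is already met when the one before it is completed fails the run):
1. the screw stands in the hole, let go, not yet screwed in (horizontal distance between screw_tip and hole below 0.003 m and angle between screw_knob's own z axis and vertical below 0.14 rad and contact force between each of the arm, the fingers and screw below 0.05 N and z of screw_tip in the frame of hole below -0.018 m and value of joint thread below 0.5 rad), for 0.2 s.
2. gripped again, the screw has begun to cut its thread (horizontal distance between screw_tip and hole below 0.003 m and angle between screw_knob's own z axis and vertical below 0.14 rad and value of joint thread above 1 rad and contact force between the fingers and screw above 1 N), for 0.05 s.
At the end, for the whole second after the job is handed in: The screw is upright in the hole (tip within 3 mm of the axis, leaning less than 8 degrees), its thread cut by more than 2.5 rad, the flange's underside no more than 2 mm above the plate, at rest and let go (horizontal distance between screw_tip and hole below 0.003 m and angle between screw_knob's own z axis and vertical below 0.14 rad and contact force between each of the arm, the fingers and screw below 0.05 N and z of screw_flange in the frame of hole below 0.002 m and value of joint thread above 2.5 rad and linear speed of screw below 0.02 m/s); the robot touches nothing.
It fails at once if another thing on the bench was moved by more than 30 mm (distance of any of wheel, bottle, jar, wrench, collar, strap, block from where it was at the start of the episode above 0.03 m).
It also fails if it takes over 72 s, if anything falls off the work surface, if the arm or the gripper's body presses on something with over 40 N, if the wrist force passes 120 N, or if a joint passes its speed limit or range.

## Working session

There is one attempt and no reset: what is moved stays moved. The work goes in short steps, Python scripts to look and compute and a tool call to move; the robot and the scene stay as the last step left them, time stands still between calls to the robot, and variables do not carry over. Pictures are saved under pics/ and viewed, at most 10 in all, crops included, and the job is handed in when it is done.

Besides the shell and the picture viewer there is one more tool, called after "Emit:" as a command line: name --argument value ..., lists and objects as JSON in quotes. step_arm: Moves the arm, as the interface text tells. Its arguments: {"type":"object","properties":{"linear":{"type":"array"},"delta_rot":{"type":"array"},"grip":{"type":"array"}},"required":["linear","delta_rot","grip"]}

```bash
mkdir -p pics; cat > h.py <<'E'
import numpy as np, cv2
from station import *
def save(c,n): cv2.imwrite(f'pics/{n}.png',cv2.cvtColor(c['img'],cv2.COLOR_RGB2BGR))
def ray(c,p):
    W=np.array(c['world_to_cam']);R=W[:3,:3];o=-R.T@W[:3,3]
    d=np.array([(p[0]-c['cx'])/c['fx'],-(p[1]-c['cy'])/c['fy'],-1.]);d=R.T@d
    return o,d/np.linalg.norm(d)
def onz(c,p,z):
    o,d=ray(c,p);return o+d*(z-o[2])/d[2]
def tri(rs):
    A=0;b=0
    for o,d in rs:
        P=np.eye(3)-np.outer(d,d);A=A+P;b=b+P@o
    x=np.linalg.solve(A,b);return x,[np.linalg.norm((np.eye(3)-np.outer(d,d))@(x-o)) for o,d in rs]
def proj(c,X):
    W=np.array(c['world_to_cam']);q=W[:3,:3]@X+W[:3,3]
    return np.array([c['cx']+c['fx']*q[0]/-q[2],c['cy']+c['fy']*-q[1]/-q[2]])
E
python3 - <<'E'
from h import *
cs={n:capture(n) for n in('scene','top')}
for n,c in cs.items():
    save(c,n+'0'); print(n,[k for k in c if k!='img'],c['fx'],c['cx'],c['cy'],ray(c,(320,200)))
P={}
for l in ['screw_knob','screw_flange','holder_mouth','hole','mount','wheel','bottle','jar','wrench','collar','strap','block']:
    for n in cs:
        r=landmark_of(n,l)[:2]; print(l,n,[(np.round(x['point'],1).tolist(),round(x['score'],2)) for x in r])
        if r:P[l,n]=r[0]['point']
    if (l,'scene') in P and (l,'top') in P:
        x,e=tri([ray(cs[n],P[l,n]) for n in cs]);print('  ',x.round(4),np.round(e,4))
print(sense())
E
```

```text
scene ['fx', 'fy', 'cx', 'cy', 'world_to_cam'] 392.33695952661805 313.8935405777546 201.0189925433338 (array([0.9150789 , 0.58729967, 0.98567401]), array([-0.31928756, -0.54853929, -0.77276135]))
top ['fx', 'fy', 'cx', 'cy', 'world_to_cam'] 459.9270030985789 322.5356515132125 203.11935803847717 (array([ 0.4244334 , -0.03024734,  1.26531054]), array([ 0.13685197, -0.01432596, -0.99048791]))
screw_knob scene [([307.3, 157.4], 0.57)]
screw_knob top [([394.3, 235.7], 0.77), ([256.2, 241.8], 0.62)]
   [ 0.4903 -0.2372  0.0761] [0.0004 0.0004]
screw_flange scene [([314.6, 159.7], 0.59)]
screw_flange top [([395.3, 243.1], 0.46), ([339.9, 271.4], 0.38)]
   [ 0.4676 -0.2392  0.055 ] [0.0058 0.0058]
holder_mouth scene [([312.6, 159.7], 0.91)]
holder_mouth top [([394.8, 248.5], 0.81)]
   [ 0.4615 -0.2449  0.0446] [0.0038 0.0038]
hole scene [([369.9, 242.8], 0.57)]
hole top [([257.7, 244.2], 0.89), ([401.9, 160.4], 0.19)]
   [0.4772 0.1216 0.0443] [0.003 0.003]
mount scene [([361.8, 251.7], 0.7)]
mount top [([254.9, 245.5], 0.77), ([394.7, 243.3], 0.74)]
   [0.4861 0.1256 0.0054] [0.0105 0.0105]
[... 974 characters left out ...]
114578e+01, -1.48171393e+01]), 'joint_velocities': array([-0.12059441,  0.00296401,  0.05366428, -0.05274183,  0.05347192,
        0.06528519]), 'effort': array([-2.98280556e-04, -3.90478563e+01,  1.87619787e+01,  4.22473803e+00,
        1.53664366e-02, -1.46375430e-05]), 'tcp_pos': array([0.21060518, 0.58842988, 0.22256599]), 'ee_rot': array([[ 9.41494645e-01, -3.37027942e-01, -2.37154469e-06],
       [-3.37027942e-01, -9.41494645e-01,  2.46581962e-05],
       [-1.05432977e-05, -2.24162828e-05, -1.00000000e+00]]), 'wrist_force': array([ 0.98366281, -0.4091725 , -0.03689999]), 'moment': array([-0.01950813, -0.00668166, -0.01269264]), 'gripper_force': 0.0, 'gripper_width': 0.9987224381760451}
```

```bash
python3 - <<'E'
import cv2
t=cv2.imread('pics/top0.png');s=cv2.imread('pics/scene0.png')
a=cv2.resize(t[190:290,220:420],None,fx=4,fy=4,interpolation=2)[:, :800]
cv2.imwrite('pics/topcrop.png',cv2.resize(t[130:300,180:430],None,fx=3.2,fy=3.2,interpolation=2)[:600,:800])
cv2.imwrite('pics/scenecrop.png',cv2.resize(s[110:300,230:480],None,fx=3.1,fy=3.1,interpolation=2))
E
```

```text
(no output)
```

View pics/topcrop.png

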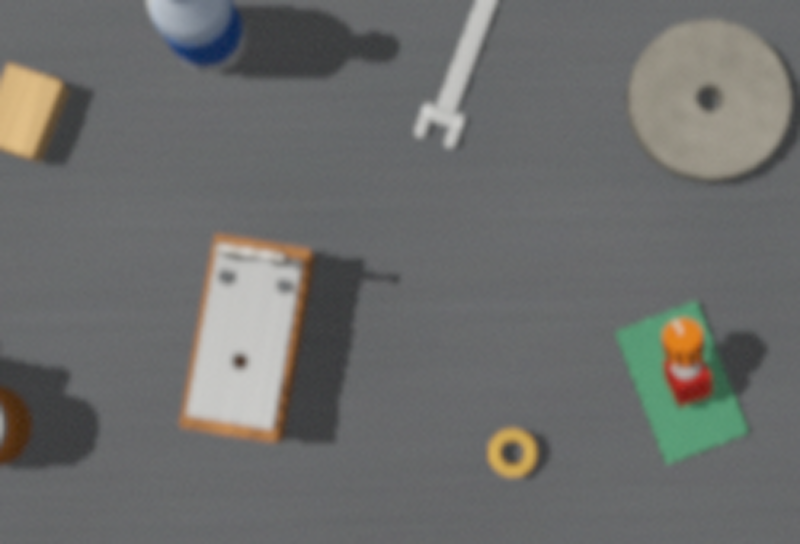

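View pics/scenecrop.png

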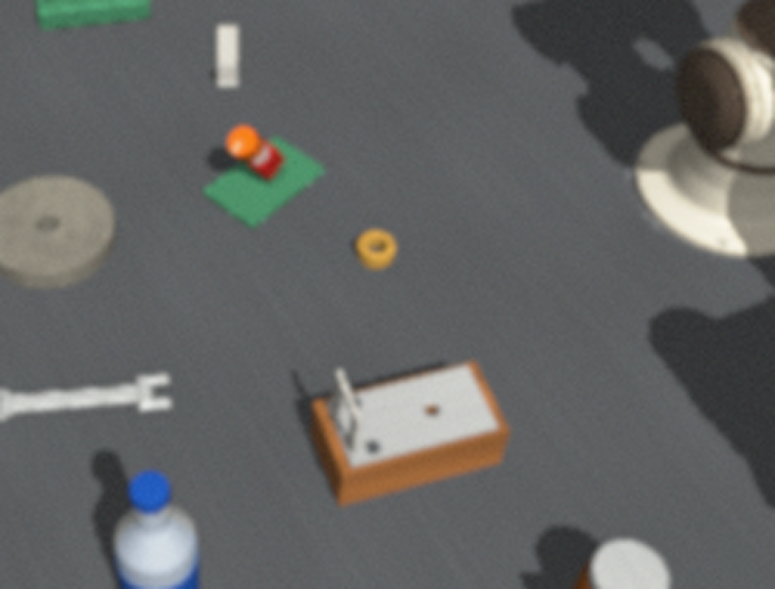

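```bash
python3 - <<'E'
from h import *
cs={n:capture(n) for n in('scene','top')}
for n,c in cs.items():
    hsv=cv2.cvtColor(c['img'],cv2.COLOR_RGB2HSV);H,S,V=cv2.split(hsv)
    def comp(m,near):
        k,L,st,ce=cv2.connectedComponentsWithStats(m.astype(np.uint8));
        i=min([i for i in range(1,k) if st[i,4]>8],key=lambda i:np.hypot(*(ce[i]-near)));return L==i,ce[i],st[i,4]
    near=(394,240) if n=='top' else (311,158)
    m,ce,a=comp((H>5)&(H<18)&(S>150)&(V>130),near);print(n,'orange',ce,a,onz(c,ce,.0836).round(4))
    m,ce,a=comp(((H<4)|(H>172))&(S>130)&(V>60),near);print(n,'red',ce,a,onz(c,ce,.045).round(4))
    g,ce,a=comp((H>50)&(H<90)&(S>70)&(V>50),near)
    cnt=max(cv2.findContours(g.astype(np.uint8),0,2)[0],key=cv2.contourArea).reshape(-1,2)
    q=np.array([onz(c,p,.008)[:2] for p in cnt],np.float32);r=cv2.minAreaRect(q*1000);print(n,'base',r,cv2.boxPoints(r).round(1).tolist())
    nh=(255,243) if n=='top' else (369.5,242.5)
    x,y=map(int,nh);w=c['img'][y-8:y+9,x-8:x+9].astype(float).mean(2);wt=np.clip(np.median(w)-25-w,0,None)
    yy,xx=np.mgrid[y-8:y+9,x-8:x+9]; wt*=np.hypot(xx-nh[0],yy-nh[1])<6
    h=np.array([(wt*xx).sum(),(wt*yy).sum()])/wt.sum();print(n,'hole',h,onz(c,h,.06).round(4), 'net',[ (onz(c,z['point'],.06).round(4),round(z['score'],2)) for z in landmark_of(n,'hole')])
    for l in ['screw_knob','holder_mouth']:print(n,l,[onz(c,z['point'],.0836 if l[0]=='s' else .055).round(4) for z in landmark_of(n,l)[:1]])
    m,ce,a=comp((S<40)&(V>140),h);cnt=max(cv2.findContours(m.astype(np.uint8),0,2)[0],key=cv2.contourArea).reshape(-1,2)
    q=np.array([onz(c,p,.06)[:2] for p in cnt],np.float32);r=cv2.minAreaRect(q*1000);print(n,'plate',r,cv2.boxPoints(r).round(1).tolist())
    for l,z in [('wheel',0),('jar',0),('collar',0),('block',0)]:print(n,l,[onz(c,p['point'],z).round(4) for p in landmark_of(n,l)[:1]])
E
```

```text
scene orange [308.57831325 155.46987952] 83 [ 0.4856 -0.2362  0.0836]
scene red [316.41935484 162.48387097] 31 [ 0.4593 -0.2295  0.045 ]
scene base ((458.34283447265625, -241.66775512695312), (124.5936050415039, 82.06417083740234), 18.593868255615234) [[386.20001220703125, -222.60000610351562], [412.3999938964844, -300.3999938964844], [530.5, -260.70001220703125], [504.29998779296875, -182.89999389648438]]
scene hole [369.03373494 242.03192771] [0.4829 0.1279 0.06  ] net [(array([0.4797, 0.1295, 0.06  ]), 0.79)]
scene screw_knob [array([0.7219, 0.331 , 0.0836])]
scene holder_mouth [array([ 0.4534, -0.2483,  0.055 ])]
scene plate ((499.3525085449219, 108.69744873046875), (99.67406463623047, 137.9499969482422), 78.3242416381836) [[421.70001220703125, 73.9000015258789], [556.7999877929688, 45.900001525878906], [577.0, 143.5], [441.8999938964844, 171.5]]
scene wheel []
scene jar [array([0.4358, 0.3509, 0.    ])]
scene collar [array([ 0.4055, -0.0869,  0.    ])]
scene block [array([0.7047, 0.313 , 0.    ])]
top orange [392.90082645 236.90909091] 121 [ 0.4872 -0.2324  0.0836]
top red [395.
[... 263 characters left out ...]
70312, -259.5], [502.6000061035156, -187.39999389648438]]
top hole [254.49108734 242.44266191] [0.4835 0.1261 0.06  ] net [(array([0.4855, 0.118 , 0.06  ]), 0.84)]
top screw_knob [array([ 0.489 , -0.2428,  0.0836])]
top holder_mouth [array([ 0.4639, -0.2398,  0.055 ])]
top plate ((503.66522216796875, 121.25473022460938), (71.20719909667969, 141.32369995117188), 79.10443115234375) [[427.5, 99.5999984741211], [566.2999877929688, 72.9000015258789], [579.7999877929688, 142.89999389648438], [441.0, 169.60000610351562]]
top wheel [array([ 0.6991, -0.272 ,  0.    ])]
top jar [array([0.437 , 0.3393, 0.    ])]
top collar [array([ 0.3971, -0.0968,  0.    ])]
top block [array([0.709 , 0.3151, 0.    ])]
```

Emit:
step_arm --linear '[[0, 0, 0], [0, 0, 0], [0, 0, 0], [0, 0, 0], [0, 0, 0], [0, 0, 0], [0, 0, 0]]' --delta_rot '[[0, 0, 0.176], [0, 0, 0.176], [0, 0, 0.176], [0, 0, 0.176], [0, 0, 0.176], [0, 0, 0.176], [0, 0, 0.176]]' --grip '[87, 87, 87, 87, 87, 87, 87]'

```text
time_s: 2.98
tcp_pos: [0.2106, 0.5884, 0.2226]
ee_rot: [[-0.011, -1.0, 0.0], [-1.0, 0.011, 0.0], [-0.0, -0.0, -1.0]]
wrist_force: [-0.0, -0.1, 0.1]
gripper_width: 1.0
gripper_force: 0.0
```

```bash
cat >> h.py <<'E'
from scipy.spatial.transform import Rotation as Ro
def plan(p,R,n=1,ref=None):
    "delta to reach TCP pose p,R from current: linear (tool mm), rotvec (tool)"
    s=sense();R0=np.array(s['ee_rot']);p0=np.array(s['tcp_pos'])
    print('lin/row',(R0.T@(p-p0)*1000/n).round(2),'rot/row',(Ro.from_matrix(R0.T@R).as_rotvec()/n).round(4),'dist mm',round(np.linalg.norm(p-p0)*1000,1),'J',np.round(s['joints'],1),'F',s['wrist_force'].round(2),'t',s['time_s'])
yaw=np.radians(19.);l=np.array([np.cos(yaw),np.sin(yaw),0]);a=.5*l+np.array([0,0,.75**.5])
K=np.array([.4865,-.234,.0836]);HOLE=np.array([.4835,.126,.06])
yt=np.array([-l[1],l[0],0]);Rg=np.c_[np.cross(yt,-a),yt,-a]
zd=np.array([0,0,-1.]);Rd=np.c_[np.cross(yt,zd),yt,zd]
E
python3 - <<'E'
from h import *
plan(np.array([.53,-.22,.22]),Rd,16); print(sense()['tcp_pos'])
E
```

```text
lin/row [ 50.31 -20.5    0.16] rot/row [0.     0.     0.0768] dist mm 869.2 J [ 85.1  22.    0.5   0.  -68.4 -85.7] F [-0.   -0.06  0.05] t 2.975
[0.21063957 0.58844769 0.22258124]
```

Emit:
step_arm --linear '[[50, -20, 0], [50, -20, 0], [50, -20, 0], [50, -20, 0], [50, -20, 0], [50, -20, 0], [50, -20, 0], [50, -20, 0], [50, -20, 0], [50, -20, 0]]' --delta_rot '[[0, 0, 0], [0, 0, 0], [0, 0, 0], [0, 0, 0], [0, 0, 0], [0, 0, 0], [0, 0, 0], [0, 0, 0], [0, 0, 0], [0, 0, 0]]' --grip '[87, 87, 87, 87, 87, 87, 87, 87, 87, 87]'

```text
time_s: 4.22
tcp_pos: [0.4086, 0.0858, 0.2231]
ee_rot: [[-0.004, -1.0, 0.001], [-1.0, 0.004, 0.001], [-0.001, -0.001, -1.0]]
wrist_force: [0.8, 0.6, 0.2]
gripper_width: 0.997
gripper_force: 0.0
```

Emit:
step_arm --linear '[[50, -21, 0], [50, -21, 0], [50, -21, 0], [50, -21, 0], [50, -21, 0], [50, -21, 0], [0, 0, 0], [0, 0, 0]]' --delta_rot '[[0, 0, 0], [0, 0, 0.17], [0, 0, 0.17], [0, 0, 0.17], [0, 0, 0.17], [0, 0, 0.17], [0, 0, 0.17], [0, 0, 0.17]]' --grip '[87, 87, 87, 87, 87, 87, 87, 87]'

```text
time_s: 5.22
tcp_pos: [0.4423, -0.2267, 0.2226]
ee_rot: [[-0.933, -0.36, -0.0], [-0.36, 0.933, -0.0], [0.0, -0.0, -1.0]]
wrist_force: [-0.3, -0.2, -0.2]
gripper_width: 0.999
gripper_force: 0.0
```

```bash
python3 - <<'E'
from h import *
plan(K+a*(.1-.019),Rg,4); print(sense()['tcp_pos'])
E
```

```text
lin/row [-19.77  -6.05  17.2 ] rot/row [-0.0024  0.1309  0.0089] dist mm 107.6 J [ -8.4   9.5 -17.1   0.  -63.4 -60.5] F [-0.28 -0.2  -0.2 ] t 5.225
[ 0.44231256 -0.22669017  0.22255031]
```

Emit:
step_arm --linear '[[-20, -6, 0], [-20, -6, 0], [-20, -6, 0], [-20, -6, 0], [0, 0, 0], [0, 0, 0], [0, 0, 0], [0, 0, 0], [0, 0, 0]]' --delta_rot '[[0, 0, 0], [0, 0, 0], [0, 0, 0], [0, 0, 0.036], [0, 0.131, 0], [0, 0.131, 0], [0, 0.131, 0], [0, 0.131, 0], [0, 0, 0]]' --grip '[87, 87, 87, 87, 87, 87, 60, 60, 60]'

```text
time_s: 6.35
tcp_pos: [0.5267, -0.2179, 0.2199]
ee_rot: [[-0.814, -0.334, -0.475], [-0.29, 0.942, -0.167], [0.503, 0.002, -0.864]]
wrist_force: [-0.1, 0.1, -0.5]
gripper_width: 0.748
gripper_force: 0.0
```

```bash
python3 - <<'E'
from h import *
plan(K+a*(.1-.019),Rg,1)
c={n:capture(n) for n in('scene','top')}
save(c['scene'],'s1')
for n in c:
  H,S,V=cv2.split(cv2.cvtColor(c[n]['img'],cv2.COLOR_RGB2HSV));m=(H>5)&(H<18)&(S>150)&(V>130)
  x,y=proj(c[n],K).astype(int);yy,xx=np.nonzero(m[y-20:y+21,x-20:x+21]);print(n,(x,y),len(xx),xx.mean()+x-20,yy.mean()+y-20)
im=cv2.cvtColor(np.hstack([c['scene']['img'][70:220,230:390],c['top']['img'][150:300,310:470]]),cv2.COLOR_RGB2BGR)
cv2.imwrite('pics/pre.png',cv2.resize(im,None,fx=2.5,fy=2.5,interpolation=2))
E
```

```text
lin/row [-30.91  -2.25  58.58] rot/row [-0.0031 -0.0037  0.0091] dist mm 66.3 J [ -0.8  30.3   3.7  10.  -92.1 -71.8] F [-0.09  0.06 -0.55] t 6.35
scene (np.int64(308), np.int64(155)) 87 309.0689655172414 155.7471264367816
top (np.int64(393), np.int64(237)) 123 392.8455284552846 236.9430894308943
```

View pics/pre.png

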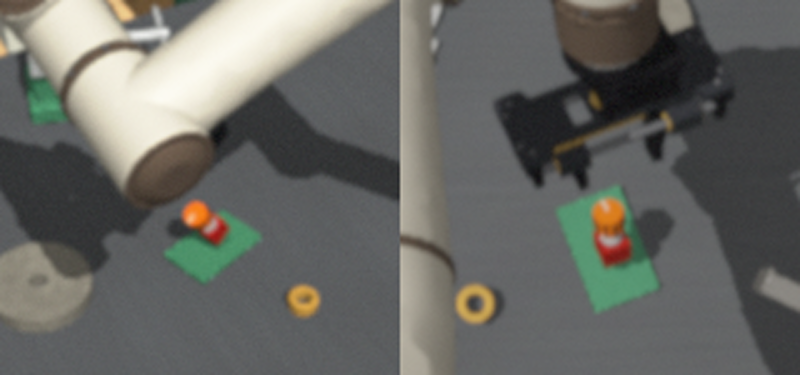

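Emit:
step_arm --linear '[[-31, -2, 0], [0, 0, 30], [0, 0, 28], [0, 0, 30], [0, 0, 30], [0, 0, 25], [0, 0, 0]]' --delta_rot '[[0, 0, 0.009], [0, 0, 0], [0, 0, 0], [0, 0, 0], [0, 0, 0], [0, 0, 0], [0, 0, 0]]' --grip '[60, 60, 60, 60, 60, 60, 60]'

```text
time_s: 7.32
tcp_pos: [0.4827, -0.236, 0.0836]
ee_rot: [[-0.819, -0.324, -0.473], [-0.279, 0.946, -0.166], [0.501, -0.004, -0.865]]
wrist_force: [0.7, -0.2, 1.0]
gripper_width: 0.69
gripper_force: 0.0
```

```bash
python3 - <<'E'
from h import *
plan(K-a*.019,Rg,1)
c={n:capture(n) for n in('scene','top')}
for n in c: print(n,'grasp pt px',proj(c[n],K))
im=cv2.cvtColor(np.hstack([c['scene']['img'][90:190,250:370],c['top']['img'][190:290,330:450]]),cv2.COLOR_RGB2BGR)
cv2.imwrite('pics/pre2.png',cv2.resize(im,None,fx=3.3,fy=3.3,interpolation=2))
E
```

```text
lin/row [-3.64  0.68 16.85] rot/row [-0.0026 -0.0011 -0.003 ] dist mm 17.3 J [ -2.6  34.2 -11.3  11.3 -73.  -74.6] F [ 0.73 -0.15  0.98] t 7.325
scene grasp pt px [308.65626721 155.97223362]
top grasp pt px [393.55181029 237.15097769]
```

View pics/pre2.png

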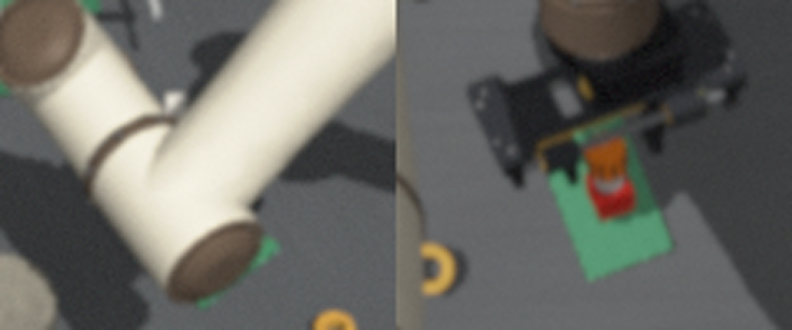

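Emit:
step_arm --linear '[[-2, 0, 9], [-2, 0, 8], [0, 0, 0], [0, 0, 0], [0, 0, 0], [0, 0, 0], [0, 0, 0], [0, 0, 0]]' --delta_rot '[[0, 0, 0], [0, 0, 0], [0, 0, 0], [0, 0, 0], [0, 0, 0], [0, 0, 0], [0, 0, 0], [0, 0, 0]]' --grip '[60, 60, 60, 50, 45, 42, 39, 36]'

```text
time_s: 8.43
tcp_pos: [0.4798, -0.2372, 0.0665]
ee_rot: [[-0.819, -0.326, -0.472], [-0.28, 0.945, -0.167], [0.5, -0.005, -0.866]]
wrist_force: [0.1, 0.2, 0.6]
gripper_width: 0.434
gripper_force: 0.0
```

Emit:
step_arm --linear '[[0, 0, 0], [0, 0, 0], [0, 0, 0], [0, 0, 0], [0, 0, 0]]' --delta_rot '[[0, 0, 0], [0, 0, 0], [0, 0, 0], [0, 0, 0], [0, 0, 0]]' --grip '[34, 32, 30, 28, 28]'

```text
time_s: 9.05
tcp_pos: [0.4795, -0.2369, 0.0666]
ee_rot: [[-0.819, -0.326, -0.472], [-0.28, 0.945, -0.166], [0.501, -0.004, -0.866]]
wrist_force: [-0.8, 3.5, 0.9]
gripper_width: 0.361
gripper_force: 29.9
```

```bash
python3 - <<'E'
from h import *
plan(K-a*.019,Rg,1);print(sense()['moment'],sense()['gripper_force'],sense()['gripper_width']*87)
E
```

```text
lin/row [1.99 0.47 0.5 ] rot/row [-0.0036 -0.0007 -0.0019] dist mm 2.1 J [ -2.7  35.1 -12.6  11.5 -70.8 -74.9] F [-0.82  3.49  0.89] t 9.05
[ 1.17498471 -0.69423191 -0.515578  ] 29.902755802322645 31.434685715340848
```

Emit:
step_arm --linear '[[0, 0, -5], [0, 0, -8], [0, 0, -10], [0, 0, -12], [0, 0, -15], [0, 0, -20], [0, 0, -20], [0, 0, 0], [0, 0, 0]]' --delta_rot '[[0, 0, 0], [0, 0, 0], [0, 0, 0], [0, 0, 0], [0, 0, 0], [0, 0, 0], [0, 0, 0], [0, 0, 0], [0, 0, 0]]' --grip '[28, 28, 28, 28, 28, 28, 28, 28, 28]'

```text
time_s: 10.18
tcp_pos: [0.5216, -0.222, 0.144]
ee_rot: [[-0.819, -0.326, -0.473], [-0.28, 0.945, -0.166], [0.501, -0.004, -0.865]]
wrist_force: [0.2, 0.7, 0.2]
gripper_width: 0.363
gripper_force: 29.9
```

```bash
python3 - <<'E'
from h import *
plan(np.array([.4835,.126,.22]),Rd,1)
c=capture('scene');save(c,'s3');t=capture('top')
for n in('scene','top'):
  for L in('screw_knob','screw_tip','screw_flange'):print(n,L,[(np.round(z['point']),round(z['score'],2)) for z in landmark_of(n,L)[:2]])
s=sense();p=s['tcp_pos'];z=s['ee_rot'][:,2]
for nm,d in(('knob',-.019),('flange',.014),('tip',.042)):print(nm,proj(c,p+z*d),proj(t,p+z*d))
im=cv2.cvtColor(np.hstack([c['img'][70:190,240:400],t['img'][150:270,330:490]]),cv2.COLOR_RGB2BGR)
cv2.imwrite('pics/pull.png',cv2.resize(im,None,fx=2.5,fy=2.5,interpolation=2))
E
```

```text
lin/row [ -28.16  341.15 -105.57] rot/row [-0.0036 -0.5247 -0.0009] dist mm 358.2 J [ -1.2  33.4  -2.3  10.2 -82.9 -73.7] F [0.15 0.72 0.2 ] t 10.175
scene screw_knob [(array([280., 303.]), 0.66)]
scene screw_tip []
scene screw_flange []
top screw_knob [(array([396., 218.]), 0.6)]
top screw_tip [(array([394., 232.]), 0.54), (array([179., 265.]), 0.5)]
top screw_flange [(array([394., 224.]), 0.48), (array([180., 266.]), 0.41)]
knob [298.08824941 145.53637352] [391.9172845  217.09520992]
flange [301.91816011 149.66251967] [392.51290086 224.45708695]
tip [305.02492392 153.00958505] [392.99703779 230.44106722]
```

View pics/pull.png

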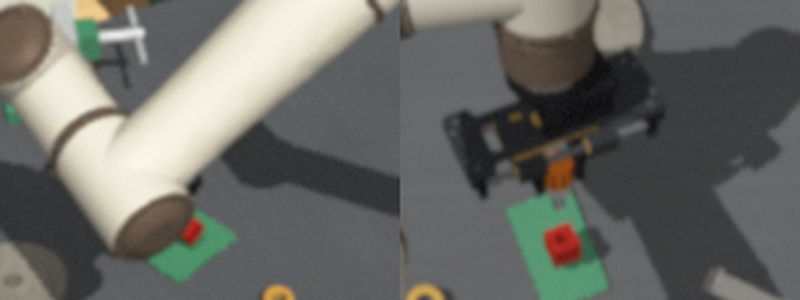

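Emit:
step_arm --linear '[[20, 0, -35], [20, 0, -35], [0, 0, 0], [0, 0, 0], [0, 0, 0], [0, 0, 0], [0, 0, 0]]' --delta_rot '[[0, 0, 0], [0, 0, 0], [0, -0.131, 0], [0, -0.131, 0], [0, -0.131, 0], [0, -0.131, 0], [0, 0, 0]]' --grip '[28, 28, 28, 28, 28, 28, 28]'

```text
time_s: 11.45
tcp_pos: [0.5209, -0.2223, 0.2265]
ee_rot: [[-0.946, -0.324, 0.003], [-0.324, 0.946, -0.004], [-0.001, -0.005, -1.0]]
wrist_force: [0.0, 0.9, 0.2]
gripper_width: 0.362
gripper_force: 29.9
```

```bash
python3 - <<'E'
from h import *
plan(np.array([.4835,.126,.14]),Rd,8)
E
```

```text
lin/row [-9.69 42.76 10.6 ] rot/row [-0.0006  0.0002 -0.0002] dist mm 360.8 J [ -6.6  16.   -7.9   0.3 -65.9 -64.6] F [0.04 0.91 0.21] t 11.45
```

Emit:
step_arm --linear '[[-10, 43, 0], [-10, 43, 0], [-10, 43, 0], [-10, 43, 0], [-10, 43, 0], [-10, 43, 0], [-10, 42, 0], [-8, 42, 0], [0, 0, 40], [0, 0, 46]]' --delta_rot '[[-0.005, 0.002, 0], [0, 0, 0], [0, 0, 0], [0, 0, 0], [0, 0, 0], [0, 0, 0], [0, 0, 0], [0, 0, 0], [0, 0, 0], [0, 0, 0]]' --grip '[28, 28, 28, 28, 28, 28, 28, 28, 28, 28]'

```text
time_s: 12.7
tcp_pos: [0.4853, 0.1286, 0.1383]
ee_rot: [[-0.945, -0.328, -0.001], [-0.328, 0.945, -0.0], [0.001, -0.0, -1.0]]
wrist_force: [-0.3, -0.5, -1.5]
gripper_width: 0.356
gripper_force: 29.9
```

Emit:
step_arm --linear '[[0, 0, 10], [0, 0, 0], [0, 0, 0]]' --delta_rot '[[0, 0, 0], [0, 0, 0], [0, 0, 0]]' --grip '[28, 28, 28]'

```text
time_s: 13.08
tcp_pos: [0.4859, 0.1276, 0.1306]
ee_rot: [[-0.945, -0.326, 0.001], [-0.326, 0.945, 0.001], [-0.001, 0.001, -1.0]]
wrist_force: [0.3, 0.3, 0.0]
gripper_width: 0.358
gripper_force: 29.9
```

```bash
python3 - <<'E'
from h import *
plan(np.array([.4835,.126,.12]),Rd,1)
c=capture('scene');t=capture('top')
for n,q in(('scene',c),('top',t)):
  for L in('screw_knob','screw_tip','screw_flange','hole'):print(n,L,[(np.round(z['point'],1),round(z['score'],2)) for z in landmark_of(n,L)[:2]])
s=sense();p=s['tcp_pos'];z=s['ee_rot'][:,2];print(p,s['ee_rot'])
for nm,d in(('knob',-.019),('flange',.014),('tip',.042)):print(nm,proj(c,p+z*d),proj(t,p+z*d))
print('hole',proj(c,HOLE),proj(t,HOLE))
im=cv2.cvtColor(np.hstack([c['img'][180:290,310:430],t['img'][180:290,190:310]]),cv2.COLOR_RGB2BGR)
cv2.imwrite('pics/place.png',cv2.resize(im,None,fx=3.3,fy=3.3,interpolation=2))
E
```

```text
lin/row [ 2.85 -0.76 10.58] rot/row [0.0006 0.0013 0.0007] dist mm 11.0 J [  33.3   15.4  -24.    -0.   -50.5 -104.2] F [0.31 0.34 0.03] t 13.075
scene screw_knob [(array([370.1, 223.7]), 0.49)]
scene screw_tip [(array([369.9, 236.2]), 0.45)]
scene screw_flange [(array([373.3, 231.6]), 0.55)]
scene hole [(array([367.8, 240.9]), 0.87)]
top screw_knob []
top screw_tip [(array([255.4, 245.4]), 0.39)]
top screw_flange [(array([190. , 166.2]), 0.44)]
top hole [(array([256.4, 243.7]), 0.79)]
[0.48452978 0.12700854 0.12900722] [[-9.45402667e-01 -3.25899206e-01 -1.87209743e-03]
 [-3.25899607e-01  9.45404378e-01 -9.49534984e-05]
 [ 1.80083438e-03  5.20346527e-04 -9.99998243e-01]]
knob [372.38004394 223.63443386] [249.35654765 240.36219051]
flange [370.83230428 230.79654646] [251.23316837 241.05218565]
tip [369.57644928 236.60797273] [252.74337218 241.60745677]
hole [368.48716312 241.60708644] [254.52170315 242.45457648]
```

View pics/place.png

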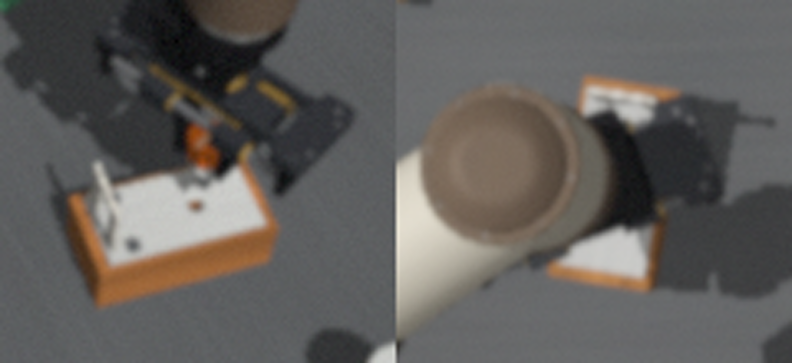

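Emit:
step_arm --linear '[[1.1, 0.4, 12], [0, 0, 10], [0, 0, 2], [0, 0, 1], [0, 0, 1], [0, 0, 1], [0, 0, 0]]' --delta_rot '[[0, 0, 0], [0, 0, 0], [0, 0, 0], [0, 0, 0], [0, 0, 0], [0, 0, 0], [0, 0, 0]]' --grip '[28, 28, 28, 28, 28, 28, 28]'

```text
time_s: 14.45
tcp_pos: [0.484, 0.1273, 0.1028]
ee_rot: [[-0.945, -0.326, -0.0], [-0.326, 0.945, 0.0], [0.0, 0.001, -1.0]]
wrist_force: [-0.2, -0.1, 4.4]
gripper_width: 0.356
gripper_force: 29.8
```

Emit:
step_arm --linear '[[0.5, -1.4, 0], [0, 0, 0.5], [0, 0, 0]]' --delta_rot '[[0, 0, 0], [0, 0, 0], [0, 0, 0]]' --grip '[28, 28, 28]'

```text
time_s: 14.82
tcp_pos: [0.4845, 0.1266, 0.1026]
ee_rot: [[-0.945, -0.326, 0.001], [-0.326, 0.945, 0.002], [-0.002, 0.002, -1.0]]
wrist_force: [-1.0, 1.9, 7.9]
gripper_width: 0.359
gripper_force: 29.9
```

```bash
python3 - <<'E'
from h import *
s=sense();print(s['tcp_pos'],s['wrist_force'],s['moment'])
E
```

```text
[0.48447133 0.126635   0.102625  ] [-0.95081438  1.94307399  7.85476843] [0.81424306 0.29537919 0.0359384 ]
```

Emit:
step_arm --linear '[[0.7, 0.3, 0], [0.7, 0.3, 0], [0, 0, 0]]' --delta_rot '[[0, 0, 0], [0, 0, 0], [0, 0, 0]]' --grip '[28, 28, 28]'

```text
time_s: 15.2
tcp_pos: [0.4834, 0.1265, 0.1028]
ee_rot: [[-0.945, -0.327, 0.002], [-0.327, 0.945, 0.002], [-0.003, 0.001, -1.0]]
wrist_force: [1.0, 1.0, 6.0]
gripper_width: 0.361
gripper_force: 29.8
```

```bash
python3 - <<'E'
from h import *
s=sense();print(s['tcp_pos'],s['wrist_force'],s['moment'])
c=capture('scene')
cv2.imwrite('pics/contact.png',cv2.resize(cv2.cvtColor(c['img'][210:260,340:400],cv2.COLOR_RGB2BGR),None,fx=10,fy=10,interpolation=2))
E
```

```text
[0.48344629 0.12654913 0.102783  ] [1.04103654 1.03108882 5.96530904] [ 0.36638717 -0.28875195  0.01094364]
```

View pics/contact.png

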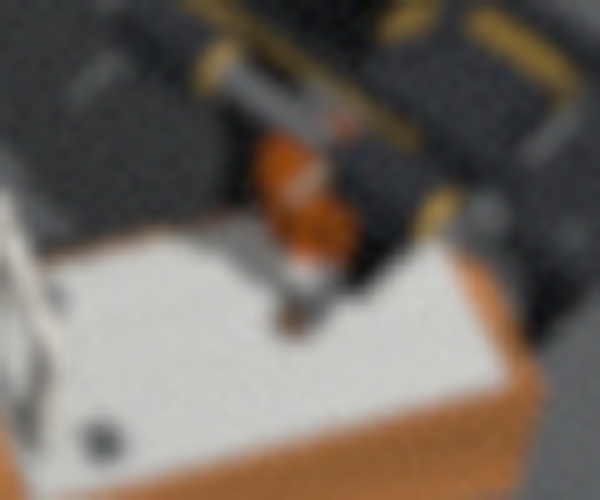

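```bash
python3 - <<'E'
from h import *
c=capture('scene');b=np.array([.4834,.1265,.0605]);print(proj(c,b),[(proj(c,b+d)-proj(c,b)).round(2) for d in np.eye(3)*.001*2])
g=c['img'][236:250,360:378].astype(int)
print('mean');print(g.mean(2).astype(int));print('r-b');print(g[...,0]-g[...,2])
E
```

```text
[368.63539645 241.62777489] [array([-0.6 ,  0.28]), array([0.39, 0.53]), array([ 0.09, -0.39])]
mean
[[189 186 170 147 124 115 110 119 130 143 135 115  96  79  54  32  12  38]
 [202 198 190 173 149 131 122 116 133 147 148 131 109  84  53  33  34  71]
 [199 198 197 191 175 161 143 123 118 129 134 125 107  86  66  55  71 116]
 [198 197 199 196 194 188 169 139 109  99 106 109 101 103 103 102 124 158]
 [198 199 196 200 199 196 181 145 103  84  86  91 106 135 153 158 170 186]
 [197 197 201 200 200 196 176 137  97  78  81  99 126 162 186 192 195 198]
 [198 198 198 201 199 195 177 139 102  86  99 124 153 179 196 198 201 200]
 [199 199 201 199 200 196 183 160 137 122 137 160 179 193 198 200 198 200]
 [198 199 197 200 198 198 196 186 173 166 171 183 194 197 200 199 199 200]
 [197 198 197 199 197 200 199 193 193 189 191 195 198 200 200 199 199 200]
 [197 198 196 198 197 197 197 198 198 196 198 197 197 200 199 198 200 200]
 [197 199 196 197 196 198 198 197 196 198 198 200 197 199 200 201 201 200]
 [198 196 197 195 198 197 198 198 199 200 200 200 200 200 202 200 202 199]
 [195 197 198 195 197 19
[... 154 characters left out ...]
10  9  3 -2 -1]
 [ 3  3  1  3  2  1  1  1  1  1  1  1  1  1  0 -1 -1  1]
 [ 1  2  1  2  2  1  1  1  2  0 -1 -1  0 -1  2  0  1  3]
 [ 3  3  2  2  3  3  3  7 11  9  2  1  0  1  1  2  2  3]
 [ 4  1  2  2  2  3  5 14 25 24 12  4  2  2  2  2  3  3]
 [ 2  2  1  2  1  2  8 15 29 28 16  5  1  1  3  4  2  1]
 [ 2  3  2  1  1  1  3  7 15 16 12  4  2  1  1  2  3  2]
 [ 5  1  4  1  2  1  2  3  6  8  7  3  3  2  2  2  3  1]
 [ 2  2  4  2  2  2  3  5  2  4  4  3  0  3  1  2  1  3]
 [ 2  4  4  3  2  2  4  2  2  4  4  2  2  4  2  4  2  1]
 [ 3  2  3  3  2  4  2  3  1  3  2  1  2  3  1  3  2  1]
 [ 4  3  3  1  2  2  2  2  2  3  3  2  3  3  1  1  1  3]
 [ 4  2  2  2  3  2  4  2  3  2  3  2  4  1  2  2  3  1]]
```

```bash
python3 - <<'E'
import cv2
g=cv2.cvtColor(cv2.imread('pics/scene0.png'),4)[236:250,360:378].astype(int)
print(g.mean(2).astype(int)[:11]);print((g[...,0]-g[...,2])[:11])
E
```

```text
[[200 201 202 202 202 201 202 203 203 204 201 205 206 204 203 204 204 204]
 [203 201 202 202 203 204 202 204 203 205 203 203 205 204 203 204 203 204]
 [201 202 199 200 202 202 201 204 205 202 204 203 202 204 202 204 202 205]
 [199 200 202 201 204 202 203 202 204 200 199 201 202 201 202 202 205 201]
 [200 199 201 200 201 200 195 188 182 175 176 185 198 200 205 204 204 204]
 [199 199 203 202 202 198 185 164 142 131 139 161 186 200 204 204 203 203]
 [202 202 203 201 202 197 181 151 120 104 118 150 183 197 202 203 203 201]
 [201 203 201 201 201 199 189 165 141 129 137 164 188 197 202 202 202 200]
 [202 200 203 201 201 202 196 186 175 170 173 184 197 202 200 203 204 201]
 [198 200 200 200 202 201 201 198 196 194 194 196 200 202 201 201 202 201]
 [201 201 198 202 200 197 200 201 201 202 202 202 201 203 202 202 204 203]]
[[ 2  3  3  4  2  3  2  2  2  3  1  3  2  3  3  2  2  2]
 [ 2  2  2  4  3  2  2  2  3  2  2  2  2  2  3  3  4  3]
 [ 3  3  3  3  2  3  2  2  2  2  2  2  1  3  0  5  3  4]
 [ 1  2  2  1  4  1  2  4  6  6  5  2  2  2  2  2  3  3]
 [ 3  3  3  3  2  4  5 12 20 19 15  7  4  4  1  4  2  2]
 [ 2  2  1  3  2  4  8 23 41 43 29 12  4  2  3  3  4  1]
 [ 3  2  2  2  1  1 12 29 52 53 34 13  3  2  2  2  2  2]
 [ 3  3  1  1  2  0  5 17 24 25 17  8  1  2  2  1  3  1]
 [ 3  2  3  1  0  1  2  6  7  9  7  5  2  2  3  3  2  1]
 [ 4  3  4  2  4  2  3  5  4  3  3  3  2  2  4  2  3  2]
 [ 4  1  4  2  3  2  4  3  3  2  2  3  2  2  3  2  3  1]]
```

```bash
python3 - <<'E'
import cv2
im=cv2.imread('pics/place.png');im=cv2.resize(im,(240,110),interpolation=cv2.INTER_AREA)
im=cv2.cvtColor(im,4).astype(int)
g=im[44:68,50:70] # rows 224.., cols 360..
print(g.mean(2).astype(int));print((g[...,0]-g[...,2]))
E
```

```text
[[ 53  50  40  31  24  25  37  55  72  87  97  91  81  66  56  43  36  34
   36  38]
 [ 51  51  41  35  31  32  39  51  63  73  80  80  74  68  63  54  42  32
   32  33]
 [ 52  52  49  46  41  41  46  52  53  58  65  66  67  66  65  59  45  34
   35  33]
 [ 52  53  51  51  49  49  54  56  53  57  65  69  65  61  60  58  43  31
   31  32]
 [ 51  53  52  53  50  51  58  57  59  63  70  74  66  62  60  55  38  27
   19  24]
 [ 51  52  49  51  53  54  60  65  71  80  86  89  79  71  60  48  35  18
   16  29]
 [ 53  52  53  59  60  63  69  80  89 106 116 114  97  81  66  46  28  21
   24  53]
 [ 66  66  70  74  76  83  90  95 109 131 145 137 117  96  73  45  24  27
   50  92]
 [104 103 100  97  98  99 104 106 115 137 153 152 131 107  81  55  38  56
   95 136]
 [156 150 138 121 111 108 109 109 111 119 133 139 129 112 100  84  76 101
  140 172]
 [187 182 167 140 119 110 108 110 107 105 106 110 111 117 129 127 125 145
  175 193]
 [197 195 184 158 128 113 113 121 125 120 107  99 107 132 159 169 170 180
  194 200]
 [198 199 194 176 149 129 129 148 159 154 139 126 133 158 181 193 194 197
  201 
[... 2281 characters left out ...]
   3   2
    3   3]
 [  2   3   3   2   3   3   5  11  19  20  15   8   4   1   2   3   3   3
    2   3]
 [  3   3   1   2   1   2   9  24  40  43  28  11   4   3   3   2   1   1
    3   3]
 [  3   1   2   1   1   1  10  28  45  49  31  12   3   2   3   2   2   1
    3   1]
 [  2   2   2   2   2   1   6  16  26  27  17   8   3   1   2   2   3   1
    1   3]
 [  1   2   1   1   1   2   3   6   9   8   7   3   3   3   3   3   3   2
    2   3]
 [  4   2   2   2   3   4   2   3   4   3   2   2   3   2   2   3   4   2
    2   3]
 [  4   2   3   4   3   5   3   2   4   2   3   3   1   3   2   1   3   3
    2   1]
 [  3   3   2   2   3   2   2   4   3   2   3   2   2   2   1   3   2   2
    2   2]]
```

Emit:
step_arm --linear '[[0, 0, -10], [-5, 0, -10], [0, 0, 0], [0, 0, 0]]' --delta_rot '[[0, 0, 0], [0, 0, 0], [0, 0, 0], [0, 0, 0]]' --grip '[28, 28, 28, 28]'

```text
time_s: 15.8
tcp_pos: [0.4862, 0.1272, 0.1211]
ee_rot: [[-0.946, -0.326, -0.003], [-0.326, 0.946, -0.0], [0.003, 0.001, -1.0]]
wrist_force: [-0.5, -0.9, -0.9]
gripper_width: 0.36
gripper_force: 29.9
```

```bash
python3 - <<'E'
from h import *
c=capture('scene');save(c,'s5');s=sense();p=s['tcp_pos'];print(p)
for nm,d in(('knob',.019),('flange',-.014),('tip',-.042)):print(nm,proj(c,p+np.array([0,0,d])))
cv2.imwrite('pics/lift.png',cv2.resize(cv2.cvtColor(c['img'][205:255,340:400],cv2.COLOR_RGB2BGR),None,fx=12,fy=12,interpolation=2))
E
```

```text
[0.48609814 0.12708854 0.12094033]
knob [371.52178913 225.6576298 ]
flange [369.98450283 232.74215603]
tip [368.73678576 238.49221331]
```

View pics/lift.png

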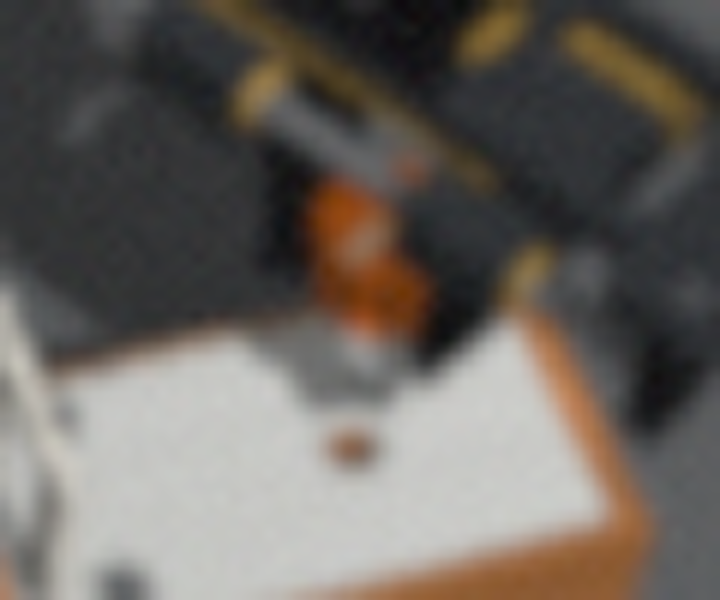

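Emit:
step_arm --linear '[[0, 0, 0], [0, 0, 0], [0, 0, 0]]' --delta_rot '[[0, -0.13, 0], [0, 0, 0], [0, 0, 0]]' --grip '[28, 28, 28]'

```text
time_s: 16.23
tcp_pos: [0.4871, 0.1277, 0.1217]
ee_rot: [[-0.938, -0.326, 0.12], [-0.324, 0.945, 0.042], [-0.128, 0.0, -0.992]]
wrist_force: [0.2, -0.0, -0.3]
gripper_width: 0.362
gripper_force: 29.9
```

```bash
python3 - <<'E'
from h import *
c=capture('scene');save(c,'s6');s=sense();p=s['tcp_pos'];print(p)
for d in(.032,.019,-.014,-.042):print(d,proj(c,p+np.array([0,0,d])))
for L in('screw_knob','screw_tip','screw_flange','hole'):print(L,[(np.round(z['point'],1),round(z['score'],2)) for z in landmark_of('scene',L)[:2]])
a=cv2.imread('pics/s5.png')[208:252,355:387];b=cv2.imread('pics/s6.png')[208:252,355:387]
cv2.imwrite('pics/cmp.png',cv2.resize(np.hstack([a,b]),None,fx=12.5,fy=12.5,interpolation=2))
E
```

```text
[0.48753849 0.1279324  0.12179988]
0.032 [371.90684715 223.01295042]
0.019 [371.28170552 225.90232411]
-0.014 [369.74791324 232.99143611]
-0.042 [368.50311384 238.74483736]
screw_knob [(array([366.5, 224.3]), 0.5), (array([256.3, 239. ]), 0.21)]
screw_tip [(array([371.5, 241.7]), 0.47)]
screw_flange [(array([371.8, 236. ]), 0.51)]
hole [(array([369.4, 242. ]), 0.73), (array([367.5, 235.6]), 0.36)]
```

View pics/cmp.png

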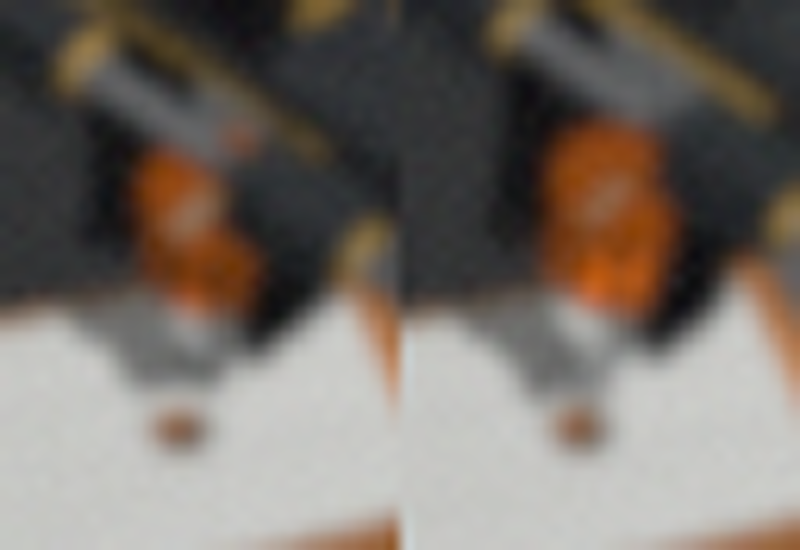

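Emit:
step_arm --linear '[[2, 0, 0], [1.8, 0, 9.8], [0.9, 0, 4.9], [0.4, 0, 2], [0.2, 0, 1], [0.2, 0, 1], [0, 0, 0], [0, 0, 0]]' --delta_rot '[[0, -0.05, 0], [0, 0, 0], [0, 0, 0], [0, 0, 0], [0, 0, 0], [0, 0, 0], [0, 0, 0], [0, 0, 0]]' --grip '[28, 28, 28, 28, 28, 28, 28, 28]'

```text
time_s: 17.48
tcp_pos: [0.4851, 0.1269, 0.1029]
ee_rot: [[-0.93, -0.326, 0.169], [-0.321, 0.945, 0.059], [-0.179, 0.001, -0.984]]
wrist_force: [-2.0, -0.6, 5.7]
gripper_width: 0.358
gripper_force: 29.8
```

```bash
python3 - <<'E'
from h import *
s=sense();print(s['tcp_pos'],s['wrist_force'],s['moment'])
c=capture('scene');save(c,'s7')
g=c['img'][234:247,360:378].astype(int);print(g.mean(2).astype(int));print(g[...,0]-g[...,2])
E
```

```text
[0.4851298  0.12688123 0.10294232] [-2.01850697 -0.62470771  5.66474336] [-0.23862379  0.29107721 -0.02537281]
[[145 120 113 108 110 107 102 101 103 110 109  99  90  86  70  51  28  21]
 [170 139 118 111 110 112 115 119 130 134 124 110  98  85  64  37  25  22]
 [183 158 130 113 113 111 117 136 153 158 147 124 105  86  58  36  30  43]
 [193 177 150 129 120 111 119 138 163 174 166 137 112  87  57  38  51  84]
 [198 189 174 161 142 122 114 129 155 173 166 143 120 103  78  73  95 134]
 [199 197 192 187 170 146 124 118 134 149 146 140 145 147 129 119 143 173]
 [196 197 197 197 192 172 136 110 113 128 135 147 170 178 174 167 179 196]
 [198 198 197 198 196 185 154 119 108 122 138 156 179 196 193 192 198 200]
 [198 197 199 197 199 191 169 140 126 133 145 161 179 196 199 200 200 198]
 [200 200 200 199 201 195 184 164 153 151 160 172 187 196 200 201 200 199]
 [200 199 199 195 198 198 196 186 182 178 180 186 196 197 199 198 200 199]
 [196 196 198 201 200 199 198 196 195 193 194 195 198 197 200 199 199 201]
 [197 197 195 197 198 197 199 198 198 200 197 197 200 201 200 200 201 200]]
[[  4   3   2
[... 262 characters left out ...]
 18  18  11   1   0   1]
 [  1   3   1   1   2   2   2   0   0   0   1   2   0   2  -1   0   2  -1]
 [  2   3   3   3   2   2   1   0   0   0   0  -1   0   1   1   2   0   2]
 [  1   3   4   3   2   2   1   1  -2  -1   1   1  -1   2   2   3   3   1]
 [  2   1   2   1   4   2   2   2   1   0  -1   3   2   1   3   2   3   2]
 [  3   1   2   2   0   2   2   0   0   0   2   4   3   2   2   2   2   1]
 [  4   3   1   1   1   1   2   1   1   2   2   4   2   1   2   3   3   1]
 [  2   3   1   1   2   1   1   5   4   2   3   4   5   2   2   1   1   3]
 [  3   3   3   2   1   3   3   2   2   3   4   1   3   2   1   3   2   1]
 [  4   2   3   1   2   2   3   3   2   3   3   4   2   0   3   3   2   2]]
```

Emit:
step_arm --linear '[[0.7, 0.3, 0.5], [0.7, 0.2, 0.5], [0, 0, 0]]' --delta_rot '[[0, 0, 0], [0, 0, 0], [0, 0, 0]]' --grip '[28, 28, 28]'

```text
time_s: 17.9
tcp_pos: [0.4847, 0.1271, 0.1027]
ee_rot: [[-0.929, -0.327, 0.171], [-0.321, 0.945, 0.059], [-0.181, 0.0, -0.984]]
wrist_force: [-1.3, -2.9, 9.8]
gripper_width: 0.36
gripper_force: 29.7
```

Emit:
step_arm --linear '[[0.3, -0.8, 0], [0.3, -0.7, 0], [0, 0, 0]]' --delta_rot '[[0, 0, 0], [0, 0, 0], [0, 0, 0]]' --grip '[28, 28, 28]'

```text
time_s: 18.27
tcp_pos: [0.485, 0.1265, 0.1027]
ee_rot: [[-0.929, -0.327, 0.172], [-0.321, 0.945, 0.061], [-0.183, 0.002, -0.983]]
wrist_force: [-2.3, 1.0, 8.7]
gripper_width: 0.357
gripper_force: 29.9
```

Emit:
step_arm --linear '[[0, 0, -2.5], [2, -1, 0], [0.3, 0, 2], [0, 0, 0], [0, 0, 0]]' --delta_rot '[[0, 0, 0], [0, 0, 0], [0, 0, 0], [0, 0, 0], [0, 0, 0]]' --grip '[28, 28, 28, 28, 28]'

```text
time_s: 18.9
tcp_pos: [0.4811, 0.1233, 0.1006]
ee_rot: [[-0.931, -0.326, 0.167], [-0.321, 0.945, 0.058], [-0.177, 0.0, -0.984]]
wrist_force: [0.3, 0.3, -0.6]
gripper_width: 0.353
gripper_force: 29.9
```

```bash
python3 - <<'E'
from h import *
s=sense();print(s['tcp_pos'],s['wrist_force'],s['moment'])
c=capture('scene');save(c,'s8')
g=c['img'][234:247,360:378].astype(int);print(g.mean(2).astype(int));print(g[...,0]-g[...,2])
print([sense()['tcp_pos'].round(4)]+[(capture('scene'),sense()['tcp_pos'].round(4))[1] for _ in range(2)])
E
```

```text
[0.4811376  0.12330568 0.10057444] [ 0.3045189   0.34799011 -0.57148118] [0.00819532 0.21684355 0.01637635]
[[184 168 142 118 112 107 114 127 127 127 126 116 106 102  89  58  34  24]
 [195 185 159 130 110 111 117 137 149 154 151 132 112  99  82  50  25  32]
 [198 194 177 149 124 112 113 134 156 166 166 145 118  94  67  42  33  65]
 [200 198 191 173 150 130 118 121 137 156 162 150 130 108  80  63  74 111]
 [199 199 196 190 177 160 134 113 116 137 142 145 148 145 128 113 125 155]
 [198 197 198 195 193 180 152 114 106 120 130 145 164 176 171 165 169 186]
 [196 197 198 199 199 188 158 118 106 120 133 148 173 193 195 193 196 198]
 [198 198 198 198 200 192 163 127 113 125 135 152 179 200 199 200 201 201]
 [196 196 199 199 198 194 171 141 129 129 139 154 179 198 199 198 199 200]
 [198 198 199 199 199 197 184 166 149 145 148 165 184 198 199 201 198 200]
 [198 198 199 198 199 197 195 185 174 169 174 184 193 197 196 200 199 201]
 [197 198 199 198 197 198 197 195 193 191 194 196 198 200 200 199 197 202]
 [196 197 196 198 198 196 198 198 197 198 199 197 199 199 199 202 201 201]]
[[  3   2   2  -
[... 359 characters left out ...]
 [  3   3   1   2   1   2   1   0   1  -1  -1   1   1   2   3   1   2   3]
 [  3   3   2   2   3   2   2   4   1   1   0   2   0   1   2   2   1   3]
 [  3   2   1   1   3   2   4   6   8   3   2   1   2   3   1   2   3   2]
 [  2   1   2   3   0   2   5  13  16  12   7   3   0   2   2   2   2   3]
 [  4   3   3   0   2   2   4  11  16  16  10   6   2   1   2   0   2   3]
 [  3   3   2   2   2   1   2   7   8   7   8   5   1   2   2   1   1   1]
 [  4   3   2   2   3   2   2   4   3   6   3   2   3   1   3   3   2   1]
 [  4   3   2   4   2   3   3   3   2   1   2   3   2   2   2   3   3   2]]
[array([0.4811, 0.1233, 0.1006]), array([0.4811, 0.1233, 0.1007]), array([0.4812, 0.1233, 0.1007])]
```

Emit:
step_arm --linear '[[0.2, 0, 1], [0.2, 0, 1], [0.2, 0, 1], [0, 0, 0], [0, 0, 0]]' --delta_rot '[[0, 0, 0], [0, 0, 0], [0, 0, 0], [0, 0, 0], [0, 0, 0]]' --grip '[28, 28, 28, 28, 28]'

```text
time_s: 19.68
tcp_pos: [0.4814, 0.1236, 0.0978]
ee_rot: [[-0.93, -0.326, 0.168], [-0.321, 0.945, 0.059], [-0.178, 0.001, -0.984]]
wrist_force: [0.9, 0.6, -0.3]
gripper_width: 0.358
gripper_force: 29.9
```

Going in. Continue down.

Emit:
step_arm --linear '[[0.2, 0, 1], [0.2, 0, 1], [0.2, 0, 1], [0.2, 0, 1], [0, 0, 0], [0, 0, 0]]' --delta_rot '[[0, 0, 0], [0, 0, 0], [0, 0, 0], [0, 0, 0], [0, 0, 0], [0, 0, 0]]' --grip '[28, 28, 28, 28, 28, 28]'

```text
time_s: 20.42
tcp_pos: [0.4813, 0.1235, 0.0938]
ee_rot: [[-0.93, -0.326, 0.168], [-0.321, 0.945, 0.059], [-0.178, 0.001, -0.984]]
wrist_force: [1.4, 1.6, 1.2]
gripper_width: 0.358
gripper_force: 29.9
```

Emit:
step_arm --linear '[[0.1, 0.1, 1], [0.1, 0.1, 1], [0.1, 0, 1], [0.1, 0, 1], [0.1, 0, 1], [0, 0, 0]]' --delta_rot '[[0, 0, 0], [0, 0, 0], [0, 0, 0], [0, 0, 0], [0, 0, 0], [0, 0, 0]]' --grip '[28, 28, 28, 28, 28, 28]'

```text
time_s: 21.18
tcp_pos: [0.4816, 0.1239, 0.0887]
ee_rot: [[-0.93, -0.326, 0.168], [-0.321, 0.945, 0.058], [-0.177, 0.001, -0.984]]
wrist_force: [2.1, 2.7, 1.0]
gripper_width: 0.358
gripper_force: 29.9
```

Emit:
step_arm --linear '[[-0.2, 0.2, 1], [-0.2, 0.2, 1], [-0.1, 0.2, 1], [0, 0.1, 1], [0, 0, 1], [0, 0, 0], [0, 0, 0]]' --delta_rot '[[0, 0, 0], [0, 0, 0], [0, 0, 0], [0, 0, 0], [0, 0, 0], [0, 0, 0], [0, 0, 0]]' --grip '[28, 28, 28, 28, 28, 28, 28]'

```text
time_s: 22.05
tcp_pos: [0.4823, 0.1246, 0.0836]
ee_rot: [[-0.931, -0.326, 0.167], [-0.321, 0.945, 0.058], [-0.176, 0.0, -0.984]]
wrist_force: [1.5, 0.2, 0.9]
gripper_width: 0.36
gripper_force: 29.9
```

Emit:
step_arm --linear '[[0, 0, 1], [0, 0, 1], [0, 0, 1], [0, 0, 1], [0, 0, 0.5], [0, 0, 0], [0, 0, 0]]' --delta_rot '[[0, 0, 0], [0, 0, 0], [0, 0, 0], [0, 0, 0], [0, 0, 0], [0, 0, 0], [0, 0, 0]]' --grip '[28, 28, 28, 28, 28, 28, 28]'

```text
time_s: 22.92
tcp_pos: [0.4834, 0.1251, 0.0798]
ee_rot: [[-0.93, -0.326, 0.168], [-0.321, 0.945, 0.058], [-0.177, 0.0, -0.984]]
wrist_force: [0.0, -0.7, 6.2]
gripper_width: 0.36
gripper_force: 29.8
```

Emit:
step_arm --linear '[[0, 0, -0.5], [0, 0, 0], [0, 0, 0], [0, 0, 0], [0, 0, 0], [0, 0, -15], [0, 0, -30], [0, 0, -30], [0, 0, 0]]' --delta_rot '[[0, 0, 0], [0, 0, 0], [0, 0, 0], [0, 0, 0], [0, 0, 0], [0, 0, 0], [0, 0, 0], [0, 0, 0], [0, 0, 0]]' --grip '[28, 36, 44, 52, 60, 60, 60, 60, 60]'

```text
time_s: 24.05
tcp_pos: [0.4716, 0.1214, 0.1561]
ee_rot: [[-0.93, -0.326, 0.172], [-0.32, 0.945, 0.061], [-0.182, 0.002, -0.983]]
wrist_force: [-0.5, 0.7, -0.5]
gripper_width: 0.691
gripper_force: 0.0
```

```bash
python3 - <<'E'
from h import *
c=capture('scene');t=capture('top');s=sense();print(s['tcp_pos'],s['wrist_force'],s['gripper_width'],s['joints'].round(1))
Kh=np.array([.4835,.1265,.0975]);print(proj(c,Kh),proj(t,Kh))
for n,q in(('scene',c),('top',t)):
  for L in('screw_knob','screw_tip','screw_flange','hole'):print(n,L,[(np.round(z['point'],1),round(z['score'],2)) for z in landmark_of(n,L)[:2]])
H,S,V=cv2.split(cv2.cvtColor(c['img'],cv2.COLOR_RGB2HSV));m=(H>3)&(H<18)&(S>200)&(V>140);m[:, :355]=0;m[:,390:]=0;m[245:]=0;m[:200]=0
yy,xx=np.nonzero(m);print(len(xx),xx.mean(),yy.mean(),xx.min(),xx.max(),yy.min(),yy.max())
im=np.hstack([c['img'][190:260,330:400],t['img'][200:270,220:290]])
cv2.imwrite('pics/stood.png',cv2.resize(cv2.cvtColor(im,cv2.COLOR_RGB2BGR),None,fx=5.7,fy=5.7,interpolation=2))
E
```

```text
[0.47024841 0.1204874  0.15348905] [-0.3281353  -0.37416071  0.18920573] 0.6913941515803017 [  35.4    7.4  -33.3    4.4  -39.6 -109.6]
[370.23782583 234.18682263] [252.3892643  241.78208596]
scene screw_knob [(array([369.7, 233.7]), 0.72)]
scene screw_tip [(array([369.3, 242. ]), 0.66), (array([367.6, 247.9]), 0.51)]
scene screw_flange [(array([371.6, 244. ]), 0.75)]
scene hole [(array([370.9, 240.1]), 0.71), (array([253.9, 241. ]), 0.65)]
top screw_knob []
top screw_tip []
top screw_flange []
top hole [(array([257.5, 242.1]), 0.81)]
63 371.41269841269843 232.4920634920635 366 375 227 238
```

View pics/stood.png

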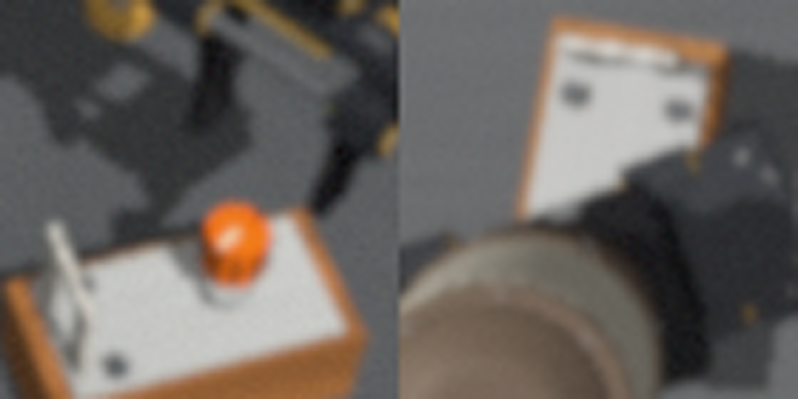

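Emit:
step_arm --linear '[[0, 0, 0], [0, 0, 0], [0, 0, 0], [0, 0, 0], [0, 0, 0], [0, 0, 0], [0, 0, 0], [0, 0, 0], [0, 0, 0], [0, 0, 0]]' --delta_rot '[[0, 0.18, 0], [0, 0, -0.18], [0, 0, -0.18], [0, 0, -0.18], [0, 0, -0.18], [0, 0, -0.18], [0, 0, -0.18], [0, 0, -0.18], [0, 0, -0.18], [0, 0, -0.18]]' --grip '[60, 60, 60, 60, 60, 60, 60, 60, 60, 60]'

```text
time_s: 25.8
tcp_pos: [0.4706, 0.1206, 0.1535]
ee_rot: [[0.378, -0.926, -0.002], [-0.926, -0.378, -0.0], [-0.001, 0.002, -1.0]]
wrist_force: [0.2, 0.0, -1.4]
gripper_width: 0.688
gripper_force: 0.0
```

Emit:
step_arm --linear '[[0, 0, 0], [0, 0, 0], [0, 0, 0], [0, 0, 0], [0, 0, 0], [0, 0, 0], [0, 0, 0], [0, 0, 0], [0, 0, 0], [0, 0, 0]]' --delta_rot '[[0, 0, -0.18], [0, 0, -0.18], [0, 0, -0.18], [0, 0, -0.18], [0, 0, -0.18], [0, 0, -0.18], [0, 0, -0.18], [0, 0, -0.18], [0, 0, -0.18], [0, 0, -0.18]]' --grip '[60, 60, 60, 60, 60, 60, 60, 60, 60, 60]'

```text
time_s: 27.05
tcp_pos: [0.4706, 0.1206, 0.1535]
ee_rot: [[0.816, 0.578, -0.003], [0.578, -0.816, -0.0], [-0.002, -0.001, -1.0]]
wrist_force: [0.3, 0.5, 0.0]
gripper_width: 0.687
gripper_force: 0.0
```

Emit:
step_arm --linear '[[0, 0, 0], [0, 0, 0], [0, 0, 0], [0, 0, 0], [0, 0, 0], [0, 0, 0], [0, 0, 0]]' --delta_rot '[[0, 0, -0.18], [0, 0, -0.18], [0, 0, -0.18], [0, 0, -0.18], [0, 0, -0.18], [0, 0, -0.18], [0, 0, 0]]' --grip '[60, 60, 60, 60, 60, 60, 60]'

```text
time_s: 27.92
tcp_pos: [0.4706, 0.1206, 0.1535]
ee_rot: [[-0.117, 0.993, -0.002], [0.993, 0.117, -0.0], [-0.0, -0.002, -1.0]]
wrist_force: [0.1, 0.2, -0.7]
gripper_width: 0.688
gripper_force: 0.0
```

```bash
python3 - <<'E'
from h import *
s=sense();R=s['ee_rot'];y=R[:,1]*[1,1,0];y/=np.linalg.norm(y);Rv=np.c_[np.cross(y,zd),y,zd];print(R.round(3))
plan(np.array([.4836,.1257,.145]),Rv)
E
```

```text
[[-0.117  0.993 -0.002]
 [ 0.993  0.117 -0.   ]
 [-0.    -0.002 -1.   ]]
lin/row [ 3.5  13.55  8.46] rot/row [-0.0025  0.0002  0.    ] dist mm 16.4 J [ 3.350e+01  1.240e+01 -2.430e+01 -1.000e-01 -5.340e+01  1.532e+02] F [ 0.1   0.23 -0.73] t 27.925
```

Emit:
step_arm --linear '[[3.5, 13.5, 0], [0, 0, 20], [0, 0, 20], [0, 0, 20], [0, 0, 15], [0, 0, 0], [0, 0, 0], [0, 0, 0]]' --delta_rot '[[-0.002, 0, 0], [0, 0, 0], [0, 0, 0], [0, 0, 0], [0, 0, 0], [0, 0, 0], [0, 0, 0], [0, 0, 0]]' --grip '[60, 60, 60, 60, 60, 60, 52, 46]'

```text
time_s: 28.92
tcp_pos: [0.4843, 0.1261, 0.0795]
ee_rot: [[-0.119, 0.993, 0.002], [0.993, 0.119, 0.001], [0.001, 0.002, -1.0]]
wrist_force: [0.4, 0.4, 0.4]
gripper_width: 0.57
gripper_force: 0.0
```

Emit:
step_arm --linear '[[0, 0, 0], [0, 0, 0], [0, 0, 0], [0, 0, 0], [0, 0, 0], [0, 0, 0]]' --delta_rot '[[0, 0, 0], [0, 0, 0], [0, 0, 0], [0, 0, 0], [0, 0, 0], [0, 0, 0]]' --grip '[40, 36, 33, 30, 28, 28]'

```text
time_s: 29.68
tcp_pos: [0.4835, 0.1257, 0.0787]
ee_rot: [[-0.119, 0.993, -0.0], [0.993, 0.119, -0.0], [-0.0, -0.0, -1.0]]
wrist_force: [-0.6, 0.7, 1.4]
gripper_width: 0.357
gripper_force: 30.0
```

Emit:
step_arm --linear '[[0, 0, 1], [0, 0, 0], [0, 0, 0]]' --delta_rot '[[0, 0, 0], [0, 0, 0], [0, 0, 0]]' --grip '[28, 28, 28]'

```text
time_s: 30.05
tcp_pos: [0.4836, 0.1257, 0.0781]
ee_rot: [[-0.119, 0.993, 0.0], [0.993, 0.119, -0.0], [-0.0, 0.0, -1.0]]
wrist_force: [-1.7, 0.2, 5.9]
gripper_width: 0.357
gripper_force: 30.0
```

Emit:
step_arm --linear '[[0, 0, 1], [0, 0, 0.8], [0, 0, 0], [0, 0, 0]]' --delta_rot '[[0, 0, 0], [0, 0, 0], [0, 0, 0], [0, 0, 0]]' --grip '[28, 28, 28, 28]'

```text
time_s: 30.55
tcp_pos: [0.4837, 0.1258, 0.0775]
ee_rot: [[-0.12, 0.993, 0.001], [0.993, 0.12, -0.0], [-0.0, 0.0, -1.0]]
wrist_force: [-4.6, 0.4, 13.2]
gripper_width: 0.355
gripper_force: 30.0
```

Emit:
step_arm --linear '[[0, -0.4, 0.5], [0, 0, 0.1], [0, 0, 0.1], [0, 0, 0.1], [0, 0, 0]]' --delta_rot '[[0, 0, 0], [0, 0, 0.12], [0, 0, 0.12], [0, 0, 0.12], [0, 0, 0]]' --grip '[28, 28, 28, 28, 28]'

```text
time_s: 31.18
tcp_pos: [0.4836, 0.1261, 0.077]
ee_rot: [[0.238, 0.971, 0.001], [0.971, -0.238, 0.0], [0.001, 0.001, -1.0]]
wrist_force: [-5.2, 0.3, 14.3]
gripper_width: 0.362
gripper_force: 30.0
```

```bash
python3 - <<'E'
from h import *
s=sense();print(s['tcp_pos'],s['wrist_force'],s['moment'],s['joints'].round(1))
E
```

```text
[0.48361945 0.12605363 0.0770432 ] [-5.23418423  0.26237205 14.34721151] [0.05800152 1.69369073 0.05264244] [ 33.3  19.3 -28.    0.  -42.6 133. ]
```

Emit:
step_arm --linear '[[-0.1, -0.5, 0.2], [0, 0, 0.15], [0, 0, 0.15], [0, 0, 0.15], [0, 0, 0.15], [0, 0, 0.15], [0, 0, 0]]' --delta_rot '[[0, 0, 0], [0, 0, 0.16], [0, 0, 0.16], [0, 0, 0.16], [0, 0, 0.16], [0, 0, 0.16], [0, 0, 0]]' --grip '[28, 28, 28, 28, 28, 28, 28]'

```text
time_s: 32.05
tcp_pos: [0.4839, 0.1264, 0.0764]
ee_rot: [[0.862, 0.506, 0.003], [0.506, -0.862, 0.001], [0.003, 0.001, -1.0]]
wrist_force: [-4.9, -0.3, 13.2]
gripper_width: 0.357
gripper_force: 30.0
```

Emit:
step_arm --linear '[[0, 0, 0.4], [0, 0, 0.16], [0, 0, 0.16], [0, 0, 0.16], [0, 0, 0.16], [0, 0, 0.16], [0, 0, 0]]' --delta_rot '[[0, 0, 0], [0, 0, 0.16], [0, 0, 0.16], [0, 0, 0.16], [0, 0, 0.16], [0, 0, 0.16], [0, 0, 0]]' --grip '[28, 28, 28, 28, 28, 28, 28]'

```text
time_s: 32.92
tcp_pos: [0.4839, 0.126, 0.0754]
ee_rot: [[0.964, -0.266, 0.003], [-0.266, -0.964, 0.0], [0.003, -0.001, -1.0]]
wrist_force: [-3.4, -0.9, 16.7]
gripper_width: 0.357
gripper_force: 30.0
```

Emit:
step_arm --linear '[[0, 0, 0.15], [0, 0, 0.15], [0, 0, 0.15], [0, 0, 0.15], [0, 0, 0.15], [0, 0, 0.15], [0, 0, 0]]' --delta_rot '[[0, 0, 0.16], [0, 0, 0.16], [0, 0, 0.16], [0, 0, 0.16], [0, 0, 0.16], [0, 0, 0.16], [0, 0, 0]]' --grip '[28, 28, 28, 28, 28, 28, 28]'

```text
time_s: 33.8
tcp_pos: [0.4837, 0.1262, 0.0745]
ee_rot: [[0.335, -0.942, 0.003], [-0.942, -0.335, 0.001], [0.0, -0.003, -1.0]]
wrist_force: [-3.9, 0.5, 16.4]
gripper_width: 0.358
gripper_force: 30.0
```

Emit:
step_arm --linear '[[0, 0, 0.15], [0, 0, 0.15], [0, 0, 0.15], [0, 0, 0.15], [0, 0, 0.15], [0, 0, 0.15], [0, 0, 0]]' --delta_rot '[[0, 0, 0.16], [0, 0, 0.16], [0, 0, 0.16], [0, 0, 0.16], [0, 0, 0.16], [0, 0, 0.16], [0, 0, 0]]' --grip '[28, 28, 28, 28, 28, 28, 28]'

```text
time_s: 34.67
tcp_pos: [0.484, 0.1268, 0.0743]
ee_rot: [[-0.579, -0.815, 0.004], [-0.815, 0.58, 0.002], [-0.004, -0.002, -1.0]]
wrist_force: [-7.2, 3.0, 20.0]
gripper_width: 0.357
gripper_force: 30.0
```

```bash
python3 - <<'E'
from h import *
s=sense();print(s['tcp_pos'],s['wrist_force'],s['moment'],s['joints'].round(1))
E
```

```text
[0.48399284 0.1268005  0.07427852] [-7.23396251  2.98903307 20.02280755] [ 0.70801618  2.12493571 -0.00688727] [ 33.3  19.6 -28.2   0.  -42.  -68.8]
```

Emit:
step_arm --linear '[[0, 0, -0.6], [0, 0, 0], [0, 0, 0], [0, 0, 0], [0, 0, 0]]' --delta_rot '[[0, 0, 0], [0, 0, 0.16], [0, 0, 0.16], [0, 0, 0.16], [0, 0, 0]]' --grip '[28, 28, 28, 28, 28]'

```text
time_s: 35.3
tcp_pos: [0.4842, 0.127, 0.0744]
ee_rot: [[-0.89, -0.455, 0.004], [-0.455, 0.89, 0.002], [-0.005, 0.0, -1.0]]
wrist_force: [-5.2, 2.1, 16.4]
gripper_width: 0.358
gripper_force: 30.0
```

```bash
python3 - <<'E'
from h import *
c=capture('scene');s=sense();print(s['tcp_pos'],s['wrist_force'])
g=c['img'][228:247,360:378].astype(int);print(g.mean(2).astype(int))
E
```

```text
[0.48419109 0.12693683 0.07441215] [-5.93400784  2.14821237 17.0720877 ]
[[ 44  39  42  51  70  81  95 100  97  93  86  75  74  70  71  78  77  72]
 [ 37  26  19  28  45  62  83  93  98 100 100  99  95  87  80  75  70  71]
 [ 41  30  18  21  33  54  71  85  92  95 100 104 105  98  84  70  60  60]
 [ 45  31  23  27  41  62  74  80  87  90  94  97  94  90  78  60  54  51]
 [ 58  38  29  32  48  66  73  79  78  83  87  95  90  75  64  51  51  48]
 [ 72  45  25  34  54  66  77  79  76  80  88  97  91  74  53  46  51  50]
 [ 76  50  24  28  52  67  75  78  76  79  87  95  90  72  52  43  42  43]
 [ 76  48  22  29  47  61  76  76  76  78  82  84  81  64  48  38  40  43]
 [ 75  44  26  30  42  59  72  76  78  78  80  78  68  59  46  35  40  38]
 [ 95  66  51  47  48  61  67  73  78  79  77  74  74  59  49  34  36  35]
 [133 105  82  70  68  64  67  71  78  77  72  66  67  61  45  31  32  30]
 [168 140 116  98  83  75  68  75  82  80  70  68  68  62  42  29  22  25]
 [187 172 146 120 101  85  79  84  93  88  76  74  81  69  50  31  20  27]
 [197 189 172 148 125 111 106 107 112 107  99  94  95  77  52  30  26  45]
 [200 196 191 178 161 143 134 136 143 141 134 120 105  79  47  29  40  66]
 [198 199 197 192 184 170 157 158 172 173 165 145 111  80  47  38  59  82]
 [198 199 197 197 195 185 173 174 185 188 182 160 131 106  79  65  76  98]
 [198 198 200 198 196 195 187 187 188 193 189 177 165 150 131 107 105 110]
 [199 197 199 195 197 197 195 195 195 195 196 190 191 183 170 156 143 133]]
```

Emit:
step_arm --linear '[[0, 0, -1], [0, 0, -1], [0, 0, 0], [0, 0, 0], [0, 0, 0], [0, 0, 0], [0, 0, -20], [0, 0, -30], [0, 0, -30], [0, 0, 0]]' --delta_rot '[[0, 0, 0], [0, 0, 0], [0, 0, 0], [0, 0, 0], [0, 0, 0], [0, 0, 0], [0, 0, 0], [0, 0, 0], [0, 0, 0], [0, 0, 0]]' --grip '[28, 28, 36, 44, 52, 60, 60, 60, 60, 60]'

```text
time_s: 36.6
tcp_pos: [0.4841, 0.1265, 0.156]
ee_rot: [[-0.891, -0.455, 0.005], [-0.455, 0.891, 0.003], [-0.006, 0.0, -1.0]]
wrist_force: [0.9, 0.2, -0.6]
gripper_width: 0.692
gripper_force: 0.0
```

Emit:
step_arm --linear '[[0, -40, -20], [0, -50, -20], [0, -50, 0], [0, -50, 0], [0, 0, 0]]' --delta_rot '[[0, 0, 0], [0, 0, 0], [0, 0, 0], [0, 0, 0], [0, 0, 0]]' --grip '[60, 60, 60, 60, 60]'

```text
time_s: 37.22
tcp_pos: [0.5694, -0.0462, 0.1918]
ee_rot: [[-0.893, -0.45, -0.003], [-0.45, 0.893, -0.0], [0.003, 0.001, -1.0]]
wrist_force: [-0.4, 0.8, 0.5]
gripper_width: 0.692
gripper_force: 0.0
```

```bash
python3 - <<'E'
from h import *
c=capture('scene');t=capture('top');save(c,'s9');save(t,'t9');s=sense();print(s['tcp_pos'],s['wrist_force'],s['time_s'])
for n,q,b in(('scene',c,(340,410,205,260)),('top',t,(235,270,225,260))):
  H,S,V=cv2.split(cv2.cvtColor(q['img'],cv2.COLOR_RGB2HSV));m=(H>2)&(H<15)&(S>205)&(V>140);k=np.zeros_like(m);k[b[2]:b[3],b[0]:b[1]]=1;m&=k
  n_,L,st,ce=cv2.connectedComponentsWithStats(m.astype(np.uint8));print(n,[(x[4],c_.round(1),x[:4]) for x,c_ in zip(st[1:],ce[1:]) if x[4]>15])
  for z in(.093,.0975):
    K2=np.array([.4836,.126,z]);print('pred centre',z,proj(q,K2))
  for L_ in('screw_knob','screw_flange'):print(L_,[(np.round(z['point'],1),round(z['score'],2)) for z in landmark_of(n,L_)[:2]])
E
```

```text
[ 0.56839856 -0.04401859  0.19220478] [-0.50799989  0.03013726  0.50507147] 37.325
scene [(np.int32(71), array([368.9, 234.3]), array([365, 229,   9,  12], dtype=int32))]
pred centre 0.093 [369.90458551 234.9945589 ]
pred centre 0.0975 [370.10727961 234.06656004]
screw_knob [(array([371.2, 236.6]), 0.59)]
screw_flange [(array([372.4, 244.4]), 0.68)]
top []
pred centre 0.093 [252.82591517 241.8209432 ]
pred centre 0.0975 [252.58731852 241.73718331]
screw_knob []
screw_flange []
```

```bash
python3 - <<'E'
import cv2,numpy as np
for f,b in(('t9',(245,262,234,250)),('s9',(360,380,225,248))):
  g=cv2.cvtColor(cv2.imread(f'pics/{f}.png'),4)[b[2]:b[3],b[0]:b[1]].astype(int);print(f);print(g[...,0]-g[...,2]);print(g.mean(2).astype(int))
E
```

```text
t9
[[17 17 16 17 15 16 16 15 14 13 14 12 10  5  3  3  3]
 [18 19 17 16 16 14 14 15 14 15 13 12 10  6  3  3  2]
 [18 17 17 17 16 16 14 14 14 14 14 12 11  7  3  2  2]
 [18 18 16 17 17 16 15 16 15 15 15 14 11  8  4  3  2]
 [18 17 17 17 17 16 16 15 14 14 14 14 12 11  6  2  1]
 [16 18 16 17 16 15 15 15 14 13 15 14 12 10  6  3  2]
 [17 18 17 18 17 16 15 14 14 14 14 13 13 11  6  3  1]
 [19 18 17 17 16 16 14 15 15 15 14 13 13 11  7  3  2]
 [18 18 18 18 17 16 16 14 13 14 15 13 12 14  9  4  2]
 [17 19 18 17 17 17 14 14 15 14 15 14 12 13 10  5  3]
 [18 17 18 17 16 16 16 15 15 14 14 14 14 13  9  6  3]
 [18 17 17 18 18 16 17 16 15 15 13 16 14 13 12  6  2]
 [18 18 18 17 17 17 17 16 15 14 15 15 12 13 10  7  2]
 [18 18 18 17 18 16 17 15 15 14 14 12 11 12 11  8  4]
 [18 17 17 17 17 16 16 15 15 15 14 14 13 13 13  8  5]
 [18 18 18 17 17 16 15 14 15 15 14 15 14 14 13 10  5]]
[[151 146 142 137 133 129 125 116 111 107 106 105 117 151 181 191 192]
 [151 146 142 138 132 129 124 118 114 108 105 105 112 143 174 186 187]
 [151 147 143 137 133 130 124 118 116 110 105 105 106 128 157 170 171]
 [152 146 143 136 1
[... 4119 characters left out ...]
 188 199
  202 201]
 [189 169 150 128 109  93  80  88  98  96  92 105 113 125 150 179 195 202
  203 202]
 [195 190 176 160 140 113 105 114 117 112 112 124 139 151 169 191 203 201
  201 201]
 [198 197 195 187 170 148 137 146 151 146 148 155 165 177 188 198 200 201
  200 200]
 [197 201 199 197 190 177 166 171 170 172 173 173 180 189 197 199 201 202
  200 199]
 [198 199 199 199 196 193 185 179 179 181 182 182 188 195 200 198 200 199
  198 200]
 [197 198 198 198 199 198 195 189 189 188 191 190 195 199 197 200 200 200
  201 201]
 [198 199 197 199 200 198 199 197 195 194 196 197 199 199 201 200 200 200
  201 200]
 [197 200 197 198 198 195 198 198 198 199 199 199 199 202 200 200 201 202
  200 203]]
```

```bash
python3 -c "
from station import *
print(finish_job())"
```

```text
the job is handed in; nothing more can be done
None
```

The job is handed in at about 37 s: the screw was stood in the hole and let go, regripped and turned about 4.4 rad until it stopped going down, then released. I judged the flange seated from the TCP dropping 4.3 mm and a last look in the scene camera; the thread angle itself could not be read and no verdict came back.

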